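# Lock a tub of olives into the stall's telescopic tub rack

## Robot

A 6-joint arm with a two-finger parallel gripper is mounted at the origin on the work surface. World frame = base frame: x ahead of the robot, y to its left, z up, the work surface at z = 0. Lengths are in m, angles in rad, forces in N, time in s.
With the tool pointing down it reaches from about 0.325 to 1 m from the base axis. Payload 5.1 kg.
Tool frame: the origin (TCP) lies at the very end of the fingers, on their centre line; the grasp point (between the pads) lies 19 mm behind it; z points along the fingers, y is the line along which they close (so a half turn about z gives the same grasp; the last joint's range is limited). The gripper opens to 85 mm and grips with 20 to 120 N. Pads are 22 mm wide; open, the fingers measure 114 mm over their backs; the gripper's body (76 mm by 85 mm) begins 54 mm behind the grasp point. The pads swing forward as they close: fully open they stand 13 mm farther back than shut.
Start: joints at [-1.253, 0.124, 1.65, -0, 1.367, -0.083], TCP at [0.254, -0.598, 0.231] pointing down, gripper open.
Joint ranges: [-2.61, 2.61], [-1.02, 2.33], [0.03, 2.71], [-1.35, 4.49], [0.32, 2.68], [-2.91, 2.91]. Speed limits (rad/s): [2.57, 2.57, 3.14, 3.14, 3.14, 3.14].

## Interface

Orientations are given as a 3x3 rotation matrix whose columns are the frame's x, y, z axes.
In Python, from rig import env, eyes gives the robot as it stands.
- The arm moves only by the shell command python3 -m pendant 'ROWS' [FORCE]. ROWS is JSON, a list of rows, each an object of numbers: "rx", "ry", "rz": the turn, a rotation vector about the tool's x, y, z in degrees; "dx", "dy", "dz": the shift along the tool's x, y, z in cm; "jaw": the opening, from 0 (shut) to 1 (fully open). A call has 1 to 10 rows; each row shifts and turns the commanded pose from where the row before left it, along the tool's axes as they then stand; what a row does not reach is not made up. A row lasts 1/12 s, in which the tool goes at most 41.7 mm and 7.16 degrees, less where a joint would pass 70% of its speed; a pose out of reach is approached as far as the arm can. A call with a gripper value outside its range is refused whole. The fingers move at their own pace and stop on an object; FORCE is the grip in N (left out, the last holds). Time passes only in rows, so rows that do not move let the fingers close. It gives the time, the measured TCP pose, the force, the opening and the grip force at its end, in the units of the state.
- env.get_state(): the state, without advancing time (a new reading comes with each control period).
- eyes.camera(name): name is "scene" or "side" or "wrist"; returns the picture (384x512x3 uint8, red, green, blue); there is no depth.
- eyes.calibration(name): a dict with "intrinsics" (3x3 intrinsics, pixels), "k1" (the pictures are not rectified: a ray, as slopes to the right and down, at radius r is drawn at 1 + k1 r^2 times it, then the intrinsics apply), "R" (3x3) and "t" (3): a world point X has camera coordinates R X + t; the wrist camera has in their place "mount" (4x4, takes a point from camera to tool coordinates, whose origin is the TCP and whose axes are the flange's). Camera axes: x right, y down, z forward; pixel columns grow to the right and rows downward; lengths in m; the calibration is good to about 2 mm. A picture is of the moment at which its call begins: read the wrist's pose just before it. calibration takes no time and is no camera call.
- env.finish_job(): hands the job in; it is judged then, once.
Trained networks look in the newest picture that a camera, given by its name, has taken for a name from the list of things; names that differ only in an ending like _2 or _b are one class to them, and where a whole thing is asked for, a point or a joint stands for the part that bears it (a point fixed in the world has none). Each returns a list of dicts, best first, with "score" (0 to 1); they miss things now and then, are a little off and sometimes report something else, mostly with a low value. They report only what shows in the picture. A call takes as long as a camera call. They do not tell look-alikes from the thing itself.
- eyes.look_for(camera, label): "position" ([x, y, z] in m, in the coordinates of the camera as it stood for that picture, good to about 4 mm: the middle of the surface that is visible of it).
The state is a dict: "time": time; "joint_pos": joint angles; "qd": joint speeds; "tau": joint torques, N m; "ee_pos": TCP position; "tcp_rot": TCP orientation; "contact_force": force on the tool from outside, world axes, zero at the start; "ft_torque": the same for the moment, N m; "width": opening from 0.0 (shut) to 1.0 (fully open); "gripper_force": force on a finger pad.
Only numpy, scipy, OpenCV 4.12 (cv2) and the standard library are available. Lean on these libraries where they do the work, as an engineer would, in place of code of your own. Each camera call takes 0.05 s, during which the arm holds its last target. There are 200 camera calls.

## Task

Set the square lidded tub (the one with a bar grip on its lid) squarely into the empty bay of the tub rack, between the end fence and the sliding stop, and let go of it. Then press the rack's spring pin flush and slide the tube that carries the stop past it, one hole towards the tub, until the pin springs up again in the next hole, so that the tub is held in its bay. Leave the other things on the counter where they are.

Things in the scene. Friction and masses are not known exactly. Their poses are not given: they have to be found in the camera images.
- rack: Fixed metal tub rack: base plate 400 x 130 mm, 6 mm thick. Origin: middle of its underside; x runs along it from the tail block to the end fence, y across, z up. Fence: inner face at x = +187 mm, top 65 mm above the counter. A fixed inner rail carries the spring pin at x = -45 mm, y = 0; over the rail slides a square steel tube, 40 x 40 x 145 mm, its flat top 56 mm above the counter.
- stop (a point): Middle of the stop's face towards the fence, 36 mm above the counter. The stop is a plate on the tube's front end, 110 mm wide across the rack, 8 mm thick, top 62 mm above the counter; it moves with the tube. Its face is at rack x = +38 mm plus the value of joint tube.
- bay (a point): Middle of the empty bay as it starts, on the base plate's top (rack x = +113 mm, y = 0, 6 mm above the counter), axes as the rack's. The bay is the space between stop and fence: 149 mm long at the start, 104 mm once the tube is one hole further, when the bay's middle is at rack x = +135 mm.
- tube (a joint): How far the tube is slid towards the fence, m: 0 at the start, with the pin up through the middle one of three 20 mm square holes in the tube's top. The holes are 45 mm apart along the tube: with the pin in the next hole it reads 0.045 (1 mm of play). Slide friction about 2 N; 3 mm wall.
- tab (a point): Centre of the black thumb tab on top of the tube: 14 mm thick along the rack, 34 mm across, 26 mm high (56 to 82 mm above the counter). It moves with the tube and can be pushed or gripped. Its face towards the pin is 17 mm from the pin's axis at the start, on the fence side.
- pin_top (a point): Top of the upright, round-headed spring pin, 18 mm diameter, 9 mm proud of the tube's top; it never moves along the rack. 2.5 N starts it, 5.5 N presses it flush. Proud, it locks the tube. Pressed flush, its round head slips under the tube's wall as the tube is pushed towards the fence (about 8 N), stays hidden under it, and springs up by itself in the next hole, stopping the tube.
- pin (a joint): How far the pin is pressed down, in m: 0 = fully up, 0.009 = flush with the tube's top, about 0.012 = held down under the tube's wall.
- tub_center (a point): Centre, half-way up, of the loose square-cornered tub, white with a grey lid: 96 mm along its x, 110 mm along its y, lid's top 72 mm above its underside, 96 mm high overall, 0.35 to 0.7 kg. Origin 48 mm above its underside; z up. It fits the closed bay only with its 96 mm side along the rack, either way round.
- tub_grip (a point): Centre of the bar grip on the tub's lid, 84 mm above the tub's underside: 16 mm thick along the tub's x axis, 64 mm long along its y axis, 24 mm high.
- round_tub: Bystander: round white lidded tub, 84 mm diameter, 75 mm high. Origin: centre of its underside, on the counter.
- pick_box: Bystander: cardboard box, 70 x 100 x 50 mm high (x, y, z). Origin: centre of its underside, on the counter.
- jar: Bystander: glass jar with a metal lid, 76 mm diameter, 110 mm high. Origin: centre of its underside, on the counter.
- bowl: Bystander: white bowl, 130 mm diameter, 50 mm high. Origin: centre of its underside, on the counter.
- cup: Bystander: paper-white cup, 72 mm diameter, 85 mm high. Origin: centre of its underside, on the counter.
- oil: Bystander: amber bottle, 64 mm diameter, 190 mm high. Origin: centre of its underside, on the counter.
- ladle: Bystander: steel ladle lying flat, 305 mm long along its x. Origin: the end of its handle, on the counter.
Things that resemble listed ones, but are neither listed nor needed, are in the scene too. Leave any red or turquoise look-alike of the part that bears tub_center alone.

How it is judged:
By the outcome, as a careful person would: the job done as asked, in the order asked, and still so for the second after the job is handed in, with the robot touching nothing.
It also fails if it takes over 48 s, if anything falls off the work surface, if the arm or the gripper's body presses on something with over 40 N, if the wrist force passes 120 N, or if a joint passes its speed limit or range.

## Working session

There is one attempt and no reset: what is moved stays moved. The work goes in short steps, Python scripts to look and compute and a shell command to move; the robot and the scene stay as the last step left them, time stands still between calls to the robot, and variables do not carry over. Pictures are saved under pics/ and viewed, at most 10 in all, crops included, and the job is handed in when it is done.

```bash
mkdir -p pics
cat > h.py <<'E'
import numpy as np, cv2
from rig import env, eyes
def cam(name):
    s=env.get_state(); im=eyes.camera(name); c=eyes.calibration(name)
    if name=="wrist":
        M=np.array(c["mount"]); T=np.eye(4); T[:3,:3]=s["tcp_rot"]; T[:3,3]=s["ee_pos"]; W=T@M
    else:
        W=np.eye(4); R=np.array(c["R"]); W[:3,:3]=R.T; W[:3,3]=-R.T@np.array(c["t"])
    return im,W,c
def look(name,W,label):
    return [(round(d["score"],2),(W@np.r_[d["position"],1])[:3].round(3)) for d in eyes.look_for(name,label)]
def px(c,W,X):
    p=np.linalg.inv(W)@np.r_[X,1]; q=p[:2]/p[2]; q=q*(1+c["k1"]*(q@q)); K=np.array(c["intrinsics"]); return (K[:2,:2]@q+K[:2,2]).round(0)
def ray(c,W,uv,z):
    K=np.array(c["intrinsics"]); q=cv2.undistortPoints(np.array([[uv]],float),K,np.array([c["k1"],0,0,0.]))[0,0]
    d=W[:3,:3]@np.r_[q,1]; o=W[:3,3]; return o+d*(z-o[2])/d[2]
def save(im,f): cv2.imwrite("pics/"+f,im[:,:,::-1])
E
python3 - <<'E'
from h import *
ims=[]
for n in ("scene","side"):
    im,W,c=cam(n); ims.append(im); print(n,W[:3,3].round(2))
    for l in ("rack","stop","tab","pin_top","tub_center","tub_grip"):
        print(l,[(s,p.tolist(),px(c,W,p).tolist()) for s,p in look(n,W,l)])
save(cv2.resize(ims[0],(800,600)),"a.png"); save(cv2.resize(ims[1],(800,600)),"b.png")
print(env.get_state()["time"], np.round(env.get_state()["tcp_rot"],3).tolist())
E
```

```text
scene [0.98 0.45 1.31]
rack [(0.75, [0.672, 0.062, 0.002], [218.0, 262.0])]
stop [(0.91, [0.67, 0.036, 0.059], [211.0, 250.0])]
tab [(0.8, [0.673, 0.035, 0.055], [211.0, 251.0])]
pin_top []
tub_center [(0.76, [0.306, -0.192, 0.074], [231.0, 138.0]), (0.72, [0.207, 0.302, 0.071], [362.0, 195.0]), (0.7, [0.457, 0.246, 0.07], [305.0, 239.0])]
tub_grip [(0.81, [0.303, -0.195, 0.071], [231.0, 138.0]), (0.67, [0.205, 0.301, 0.072], [362.0, 194.0]), (0.63, [0.457, 0.243, 0.073], [304.0, 238.0])]
side [-0.14  0.71  0.69]
rack [(0.55, [0.643, 0.08, 0.018], [189.0, 193.0])]
stop [(0.58, [0.468, 0.436, 0.08], [109.0, 277.0]), (0.55, [0.657, 0.047, 0.05], [194.0, 177.0])]
tab [(0.89, [0.65, 0.051, 0.048], [194.0, 179.0])]
pin_top [(0.63, [0.412, 0.255, 0.066], [198.0, 249.0])]
tub_center [(0.94, [0.414, 0.258, 0.071], [196.0, 248.0]), (0.74, [0.169, 0.316, 0.074], [266.0, 325.0]), (0.66, [0.319, -0.157, 0.058], [337.0, 190.0])]
tub_grip [(0.97, [0.168, 0.316, 0.069], [266.0, 327.0]), (0.57, [0.413, 0.255, 0.067], [197.0, 249.0])]
0.7 [[0.921, 0.39, 0.0], [0.39, -0.921, -0.0], [0.0, 0.0, -1.0]]
```

View pics/a.png

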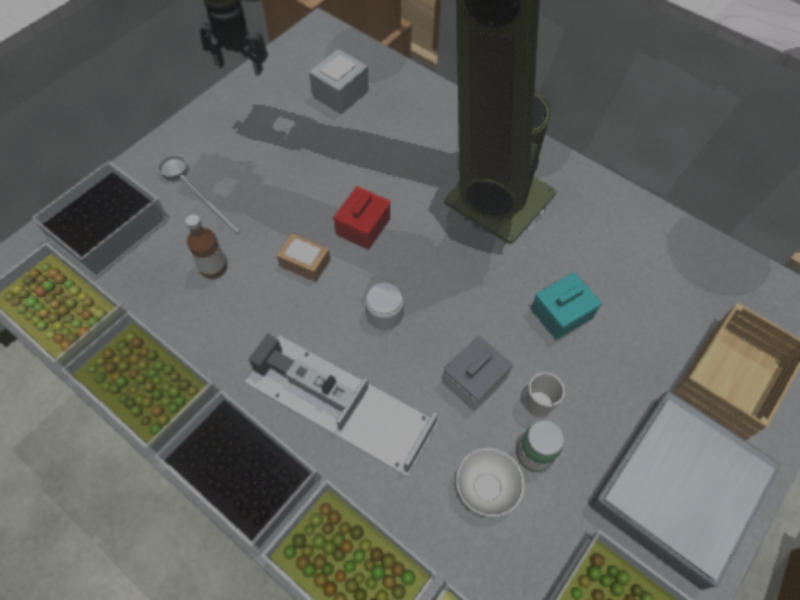

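View pics/b.png

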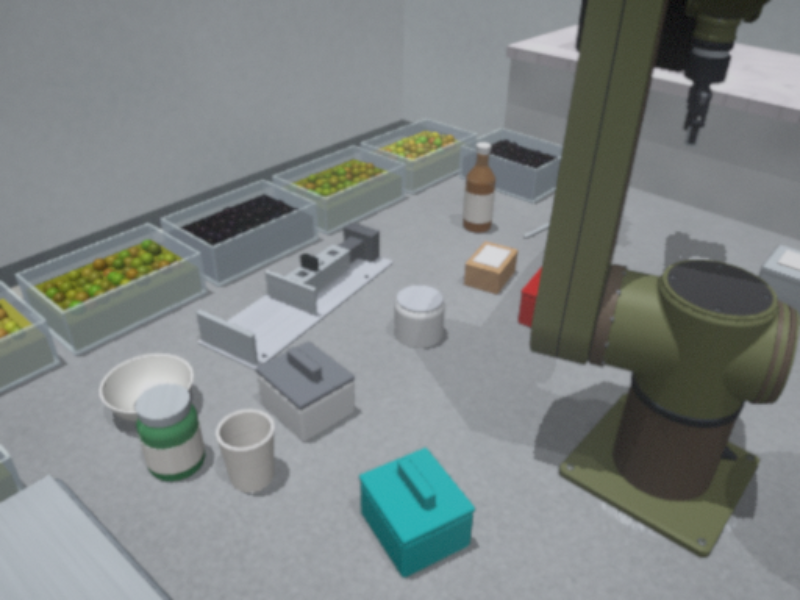

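The scene picture (800 px wide) shows these candidates for the tub:
- grey-lidded white tub with bar at (478,370)
- red look-alike at (362,215)
- turquoise look-alike at (566,303)
- plain grey box at (338,80), no bar

I choose the grey-lidded one. The rack runs from its tail block at (268,352) to its fence at (420,440). The tab is at (328,382) and the stop at (355,405).

Run:
```python
from h import *
im,W,c=cam("scene")
def g(u,v,z): return ray(c,W,(u*.64,v*.64),z).round(3)
for n,u,v,z in [("grip a",470,375,.096),("grip b",491,355,.096),("lid L",444,372,.072),("lid T",478,340,.072),("lid R",511,372,.072),("lid B",476,403,.072),
 ("plate corner",248,382,.006),("pl",407,470,.006),("pl2",436,418,.006),("tab",328,378,.082),("stopA",367,382,.062),("stopB",346,424,.062)]: print(n,g(u,v,z))
crop=im[190:310,150:340]; save(cv2.resize(crop,None,fx=4,fy=4,interpolation=cv2.INTER_CUBIC),"c.png")
```

```text
grip a [0.479 0.242 0.096]
grip b [0.417 0.249 0.096]
lid L [0.497 0.193 0.072]
lid T [0.395 0.205 0.072]
lid R [0.411 0.299 0.072]
lid B [0.511 0.282 0.072]
plate corner [ 0.752 -0.129  0.006]
pl [0.686 0.248 0.006]
pl2 [0.564 0.228 0.006]
tab [0.658 0.022 0.082]
stopA [0.61  0.083 0.062]
stopB [0.703 0.108 0.062]
```

View pics/c.png

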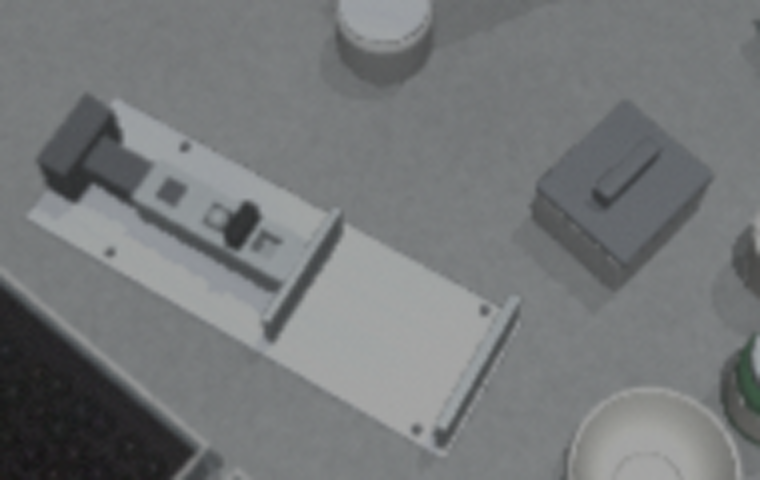

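The crop confirms the choice: grey lid at crop (625,185) with a bar grip, white body. The pin is at (217,216), the tab at (243,224) and the fence at (480,370). Estimates: tub at about (0.453,0.245) with its x axis at about 82°, rack x axis at about 100°. I'm moving there now.

```bash
python3 -m pendant '[{"rz":6.2,"jaw":1},{"rz":6.2},{"rz":6.2},{"rz":6.2},{"rz":6.2},{"dy":-3.9,"dx":0.36},{"dy":-3.9,"dx":0.36},{"dy":-3.9,"dx":0.36},{"dy":-3.9,"dx":0.36},{"dy":-3.9,"dx":0.36}]' 40
python3 -m pendant '[{"dy":-3.9,"dx":0.36},{"dy":-3.9,"dx":0.36},{"dy":-3.9,"dx":0.36},{"dy":-3.9,"dx":0.36},{"dy":-3.9,"dx":0.36},{"dy":-3.9,"dx":0.36},{"dy":-3.9,"dx":0.36},{"dy":-3.9,"dx":0.36},{"dy":-3.9,"dx":0.36},{"dy":-3.9,"dx":0.36}]'
python3 -m pendant '[{"dy":-3.9,"dx":0.36},{"dy":-3.9,"dx":0.36},{"dy":-3.9,"dx":0.36},{"dy":-3.9,"dx":0.36},{"dy":-3.9,"dx":0.36},{"dy":-3.9,"dx":0.36},{"dy":-3.9,"dx":0.36},{},{}]'
python3 - <<'E'
from h import *
im,W,c=cam("wrist"); print(look("wrist",W,"tub_grip"),look("wrist",W,"tub_center"))
s=env.get_state(); print(s["time"],np.round(s["ee_pos"],4),np.round(s["tcp_rot"],3).tolist(),np.round(s["joint_pos"],2), W[:3,3])
save(im,"d.png")
E
```

```text
[] []
0.9 [ 0.2535 -0.5985  0.2313] [[0.921, 0.39, -0.0], [0.39, -0.921, -0.0], [-0.0, 0.0, -1.0]] [-1.25  0.12  1.65 -0.    1.37 -0.08] [ 0.32830623 -0.56547499  0.37378127]validation failed for argument at $[0]...
validation failed for argument at $[0]...
validation failed for argument at $[0]...
```

View pics/d.png

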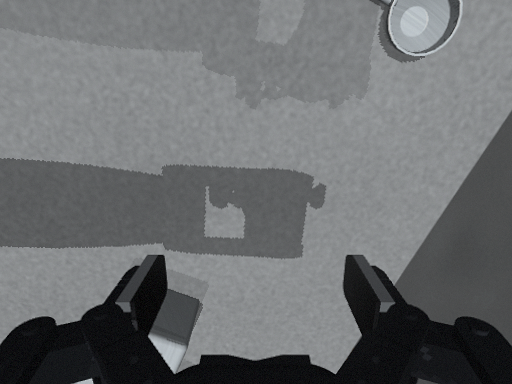

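The rows were refused, so the arm hasn't moved and the wrist view still shows bare counter at the start pose. I'll retry with every key filled in.

```bash
python3 -m pendant '[{"rx":0,"ry":0,"rz":6.2,"dx":0,"dy":0,"dz":0,"jaw":1},{"rx":0,"ry":0,"rz":6.2,"dx":0,"dy":0,"dz":0,"jaw":1},{"rx":0,"ry":0,"rz":6.2,"dx":0,"dy":0,"dz":0,"jaw":1},{"rx":0,"ry":0,"rz":6.2,"dx":0,"dy":0,"dz":0,"jaw":1},{"rx":0,"ry":0,"rz":6.2,"dx":0,"dy":0,"dz":0,"jaw":1}]' 40
```

```text
time: 1.32
ee_pos: [0.2536, -0.5985, 0.2313]
tcp_rot: [[0.989, -0.145, -0.0], [-0.145, -0.989, 0.0], [-0.0, -0.0, -1.0]]
contact_force: [-0.7, -0.5, -0.3]
width: 1.0
gripper_force: 0.0
```

```bash
python3 -m pendant '[{"rx":0,"ry":0,"rz":0,"dx":0.36,"dy":-3.9,"dz":0,"jaw":1},{"rx":0,"ry":0,"rz":0,"dx":0.36,"dy":-3.9,"dz":0,"jaw":1},{"rx":0,"ry":0,"rz":0,"dx":0.36,"dy":-3.9,"dz":0,"jaw":1},{"rx":0,"ry":0,"rz":0,"dx":0.36,"dy":-3.9,"dz":0,"jaw":1},{"rx":0,"ry":0,"rz":0,"dx":0.36,"dy":-3.9,"dz":0,"jaw":1},{"rx":0,"ry":0,"rz":0,"dx":0.36,"dy":-3.9,"dz":0,"jaw":1},{"rx":0,"ry":0,"rz":0,"dx":0.36,"dy":-3.9,"dz":0,"jaw":1},{"rx":0,"ry":0,"rz":0,"dx":0.36,"dy":-3.9,"dz":0,"jaw":1},{"rx":0,"ry":0,"rz":0,"dx":0.36,"dy":-3.9,"dz":0,"jaw":1},{"rx":0,"ry":0,"rz":0,"dx":0.36,"dy":-3.9,"dz":0,"jaw":1}]'
python3 -m pendant '[{"rx":0,"ry":0,"rz":0,"dx":0.36,"dy":-3.9,"dz":0,"jaw":1},{"rx":0,"ry":0,"rz":0,"dx":0.36,"dy":-3.9,"dz":0,"jaw":1},{"rx":0,"ry":0,"rz":0,"dx":0.36,"dy":-3.9,"dz":0,"jaw":1},{"rx":0,"ry":0,"rz":0,"dx":0.36,"dy":-3.9,"dz":0,"jaw":1},{"rx":0,"ry":0,"rz":0,"dx":0.36,"dy":-3.9,"dz":0,"jaw":1},{"rx":0,"ry":0,"rz":0,"dx":0.36,"dy":-3.9,"dz":0,"jaw":1},{"rx":0,"ry":0,"rz":0,"dx":0.36,"dy":-3.9,"dz":0,"jaw":1},{"rx":0,"ry":0,"rz":0,"dx":0.36,"dy":-3.9,"dz":0,"jaw":1},{"rx":0,"ry":0,"rz":0,"dx":0.36,"dy":-3.9,"dz":0,"jaw":1},{"rx":0,"ry":0,"rz":0,"dx":0.36,"dy":-3.9,"dz":0,"jaw":1}]'
python3 - <<'E'
from h import *
im,W,c=cam("wrist"); print(look("wrist",W,"tub_grip"),look("wrist",W,"tub_center"))
s=env.get_state(); print(np.round(s["joint_pos"],2), W[:3,3])
save(im,"e.png")
E
```

```text
time: 2.15
ee_pos: [0.3437, -0.2156, 0.2315]
tcp_rot: [[0.99, -0.141, 0.001], [-0.141, -0.99, -0.0], [0.001, 0.0, -1.0]]
contact_force: [0.2, 0.4, 0.3]
width: 0.998
gripper_force: 0.0
time: 2.98
ee_pos: [0.4339, 0.166, 0.2317]
tcp_rot: [[0.99, -0.139, 0.001], [-0.139, -0.99, 0.0], [0.001, -0.0, -1.0]]
contact_force: [0.6, -0.2, -0.3]
width: 0.999
gripper_force: 0.0
[(0.89, array([0.45 , 0.233, 0.071])), (0.72, array([0.235, 0.282, 0.061])), (0.69, array([0.494, 0.393, 0.054])), (0.57, array([0.44 , 0.004, 0.076]))] [(0.82, array([0.449, 0.23 , 0.073])), (0.75, array([0.234, 0.286, 0.052]))]
[ 0.25 -0.3   2.05  0.    1.4   1.96] [0.51414318 0.15590499 0.37421169]
```

View pics/e.png

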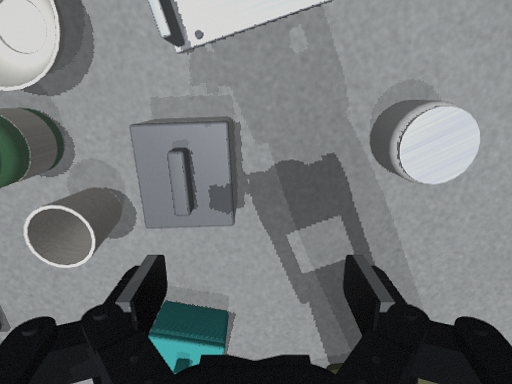

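The close view shows the grey-lidded tub, lid corners near (131,125), (233,119), (236,224) and (145,228), with the bar running from (177,150) to (183,214). The turquoise one is at (190,340), the rack fence at (175,25).

Run:
```python
from h import *
s=env.get_state(); T=np.eye(4); T[:3,:3]=s["tcp_rot"]; T[:3,3]=s["ee_pos"]
# picture was taken at TCP (0.4339,.166,.2317)
c=eyes.calibration("wrist"); T[:3,3]=[.4339,.166,.2317]; W=T@np.array(c["mount"])
L=[ray(c,W,p,.072) for p in [(131,125),(233,119),(236,224),(145,228)]]
G=[ray(c,W,p,.096) for p in [(176,150),(183,214)]]
print(np.round(L,3).tolist(),np.mean(L,0)); print(np.round(G,3).tolist(),np.mean(G,0))
for a,b in [(L[0],L[1]),(L[3],L[2]),(L[1],L[2]),(L[0],L[3]),(G[0],G[1])]:
    d=b-a; print(np.linalg.norm(d),np.degrees(np.arctan2(d[1],d[0])))
im=None
print(s["time"],s["ee_pos"])
```

```text
[[0.5, 0.278, 0.072], [0.492, 0.18, 0.072], [0.384, 0.194, 0.072], [0.393, 0.291, 0.072]] [0.44225247 0.23579299 0.072     ]
[[0.474, 0.234, 0.096], [0.412, 0.24, 0.096]] [0.44296617 0.2370613  0.096     ]
0.09766880132938555 -94.30317754319907
0.09727848241215127 -95.01796722760314
0.10893262317193164 172.67118029078063
0.10770026905432505 172.84848265410636
0.06237338332731887 173.8334662327889
3.1333 [0.43376953 0.16605548 0.23125723]
```

```bash
python3 -m pendant '[{"rx":0,"ry":0,"rz":-2,"dx":-0.1,"dy":-3.6,"dz":1.5,"jaw":1},{"rx":0,"ry":0,"rz":0,"dx":0,"dy":-3.5,"dz":1.5,"jaw":1},{"rx":0,"ry":0,"rz":0,"dx":0,"dy":0,"dz":3.5,"jaw":1},{"rx":0,"ry":0,"rz":0,"dx":0,"dy":0,"dz":3.5,"jaw":1},{"rx":0,"ry":0,"rz":0,"dx":0,"dy":0,"dz":2.8,"jaw":1},{"rx":0,"ry":0,"rz":0,"dx":0,"dy":0,"dz":1.5,"jaw":1},{"rx":0,"ry":0,"rz":0,"dx":0,"dy":0,"dz":1,"jaw":1},{"rx":0,"ry":0,"rz":0,"dx":0,"dy":0,"dz":0,"jaw":0},{"rx":0,"ry":0,"rz":0,"dx":0,"dy":0,"dz":0,"jaw":0},{"rx":0,"ry":0,"rz":0,"dx":0,"dy":0,"dz":0,"jaw":0}]' 50
python3 -m pendant '[{"rx":0,"ry":0,"rz":0,"dx":0,"dy":0,"dz":0,"jaw":0},{"rx":0,"ry":0,"rz":0,"dx":0,"dy":0,"dz":0,"jaw":0},{"rx":0,"ry":0,"rz":0,"dx":0,"dy":0,"dz":0,"jaw":0},{"rx":0,"ry":0,"rz":0,"dx":0,"dy":0,"dz":0,"jaw":0},{"rx":0,"ry":0,"rz":0,"dx":0,"dy":0,"dz":0,"jaw":0}]'
```

```text
time: 3.97
ee_pos: [0.443, 0.2344, 0.0801]
tcp_rot: [[0.994, -0.106, 0.003], [-0.106, -0.994, 0.001], [0.003, -0.001, -1.0]]
contact_force: [0.0, 0.1, 0.2]
width: 0.601
gripper_force: 0.0
time: 4.38
ee_pos: [0.4427, 0.2352, 0.0796]
tcp_rot: [[0.994, -0.105, 0.003], [-0.105, -0.994, 0.002], [0.002, -0.002, -1.0]]
contact_force: [1.5, 3.8, 3.6]
width: 0.174
gripper_force: 55.8
```

```bash
python3 -m pendant '[{"rx":0,"ry":0,"rz":0,"dx":0,"dy":0,"dz":-2,"jaw":0},{"rx":0,"ry":0,"rz":0,"dx":0,"dy":0,"dz":-3.5,"jaw":0},{"rx":0,"ry":0,"rz":-5.3,"dx":0,"dy":0,"dz":-3.5,"jaw":0},{"rx":0,"ry":0,"rz":-5.3,"dx":0,"dy":0,"dz":-3.5,"jaw":0},{"rx":0,"ry":0,"rz":-5.3,"dx":0,"dy":0,"dz":-3.5,"jaw":0},{"rx":0,"ry":0,"rz":0,"dx":1.7,"dy":3.2,"dz":0,"jaw":0},{"rx":0,"ry":0,"rz":0,"dx":1.7,"dy":3.2,"dz":0,"jaw":0},{"rx":0,"ry":0,"rz":0,"dx":1.7,"dy":3.2,"dz":0,"jaw":0},{"rx":0,"ry":0,"rz":0,"dx":1.5,"dy":3.2,"dz":0,"jaw":0},{"rx":0,"ry":0,"rz":0,"dx":0,"dy":0,"dz":0,"jaw":0}]'
python3 - <<'E'
from h import *
im,W,c=cam("wrist"); np.save("W.npy",W)
for l in("stop","tab","pin_top","rack"): print(l,[(s,p.tolist(),px(c,W,p).tolist()) for s,p in look("wrist",W,l)])
save(cv2.resize(im,(800,600)),"f.png")
E
```

```text
time: 5.22
ee_pos: [0.5302, 0.1147, 0.2365]
tcp_rot: [[0.986, 0.167, -0.002], [0.167, -0.986, -0.004], [-0.002, 0.004, -1.0]]
contact_force: [-1.1, 0.9, -4.3]
width: 0.172
gripper_force: 54.6
stop [(0.89, [0.665, 0.039, 0.055], [358.0, 47.0])]
tab [(0.89, [0.666, 0.033, 0.052], [363.0, 48.0])]
pin_top [(0.61, [0.667, 0.006, 0.062], [396.0, 50.0])]
rack [(0.92, [0.653, 0.065, 0.01], [319.0, 60.0])]
```

View pics/f.png

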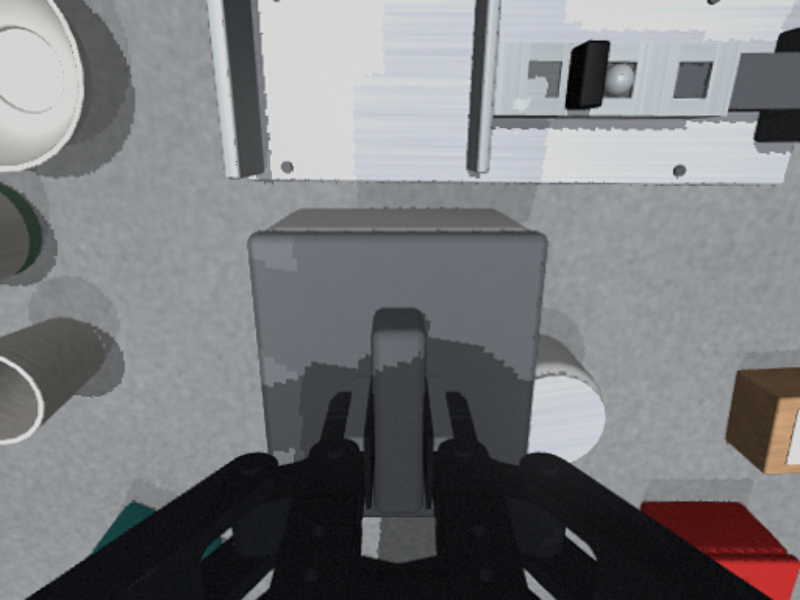

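The view shows the tub held straight, with its lid's far edge from (248,236) to (546,236). The pin is at (620,80), the tab at (588,75) and the rack's near edge runs from (262,181) to (783,184). The stop's near top corner is at (485,172) and the fence's at (232,177).

Run:
```python
from h import *
W=np.load("W.npy"); c=eyes.calibration("wrist")
g=lambda u,v,z: ray(c,W,(u*.64,v*.64),z)
a,b=g(262,181,.006),g(783,184,.006); d=b-a; print("edge",a,b,"rackx deg",np.degrees(np.arctan2(-d[1],-d[0])))
pin=g(620,80,.060); 
th=np.arctan2(-d[1],-d[0]); X=np.array([np.cos(th),np.sin(th)]); Y=np.array([-X[1],X[0]])
near=(a+b)[:2]/2
s=env.get_state(); tcp=s["ee_pos"]; R=np.array(s["tcp_rot"])
o=pin[:2]+.045*X; e=(near-o)@Y; print("pin",pin,"o from pin",o,"near edge y",e)
o=o+Y*(e-.065); print("o",o)
for n,p in [("tail",b),("stop",g(478,172,.062)),("stop2",g(474,5,.062)),("fence",g(240,177,.065)),("fence2",g(221,5,.065)),("tab",g(603,45,.082))]: print(n,(p[:2]-o)@X,(p[:2]-o)@Y)
zl=tcp[2]-.0796+.072
l,r=g(248,238,zl),g(547,238,zl); print("lid",np.linalg.norm(l-r),np.degrees(np.arctan2(*(l-r)[[1,0]])),[R.T@(p-tcp) for p in (l,r)])
G=g(398,312,zl+.024); print("barfar",R.T@(G-tcp))
t=o+.134*X; print("target",t,"delta tool",R.T@np.r_[t-tcp[:2],0],"tool y deg",np.degrees(np.arctan2(-R[1,1],-R[0,1])),tcp)
```

```text
edge [0.5659628 0.2245647 0.006    ] [ 0.62758601 -0.15848619  0.006     ] rackx deg 99.13913834388119
pin [0.66663205 0.00384722 0.06      ] o from pin [0.65948459 0.04827597] near edge y 0.06433419276419475
o [0.66014194 0.04838172]
tail -0.19907089182125745 0.06500000000000003
stop 0.036799466268837386 0.05390069054961358
stop2 0.04498826939992022 -0.03734341174713659
fence 0.186559547099022 0.058135515236380116
fence2 0.18766158452502135 -0.03500417271056687
tab -0.02371677760526829 -0.01412522802632885
lid 0.09301305051521916 99.5949593449243 [array([ 0.05529943, -0.04188385,  0.00747829]), array([0.05478357, 0.05112777, 0.007465  ])]
barfar [ 0.03906933  0.00458036 -0.01649137]
target [0.63885838 0.18068066] delta tool [ 0.12010957 -0.04052981 -0.00027225] tool y deg 99.91270931908872 [0.52751871 0.12007928 0.23720204]
```

```bash
python3 -m pendant '[{"rx":0,"ry":0,"rz":0.7,"dx":2.5,"dy":-0.8,"dz":0,"jaw":0},{"rx":0,"ry":0,"rz":0,"dx":3.5,"dy":-1.2,"dz":1.5,"jaw":0},{"rx":0,"ry":0,"rz":0,"dx":3.5,"dy":-1.2,"dz":2.5,"jaw":0},{"rx":0,"ry":0,"rz":0,"dx":2.5,"dy":-0.8,"dz":2.5,"jaw":0},{"rx":0,"ry":0,"rz":0,"dx":0,"dy":0,"dz":0,"jaw":0},{"rx":0,"ry":0,"rz":0,"dx":0,"dy":0,"dz":0,"jaw":0},{"rx":0,"ry":0,"rz":0,"dx":0,"dy":0,"dz":0,"jaw":0},{"rx":0,"ry":0,"rz":0,"dx":0,"dy":0,"dz":0,"jaw":0}]'
cat >> h.py <<'E'
O=np.array([.6601,.0484]); th=np.radians(99.14); X=np.array([np.cos(th),np.sin(th)]); Y=np.array([-X[1],X[0]])
def rel():
    s=env.get_state(); p=s["ee_pos"]; R=np.array(s["tcp_rot"])
    print("t",s["time"],"rack x,y mm",((p[:2]-O)@X*1e3).round(1),((p[:2]-O)@Y*1e3).round(1),"z",p[2].round(4) if hasattr(p[2],'round') else p[2],"yaw err",np.degrees(np.arctan2(-R[1,1],-R[0,1])).round(2)-99.14,"F",np.round(s["contact_force"],1),"w",round(s["width"],3))
E
python3 -c "
from h import *
rel()"
```

```text
time: 6.13
ee_pos: [0.6383, 0.1778, 0.177]
tcp_rot: [[0.987, 0.16, 0.003], [0.16, -0.987, 0.0], [0.003, 0.0, -1.0]]
contact_force: [-0.5, -0.2, -3.5]
width: 0.168
gripper_force: 54.4
t 6.1333 rack x,y mm 131.2 1.0 z 0.177 yaw err 0.06999999999999318 F [-0.5 -0.2 -3.5] w 0.168
```

```bash
python3 -m pendant '[{"rx":0,"ry":0,"rz":0,"dx":0,"dy":-0.1,"dz":2.5,"jaw":0},{"rx":0,"ry":0,"rz":0,"dx":0,"dy":0,"dz":2.5,"jaw":0},{"rx":0,"ry":0,"rz":0,"dx":0,"dy":0,"dz":1.8,"jaw":0},{"rx":0,"ry":0,"rz":0,"dx":0,"dy":0,"dz":0,"jaw":0},{"rx":0,"ry":0,"rz":0,"dx":0,"dy":0,"dz":0,"jaw":0},{"rx":0,"ry":0,"rz":0,"dx":0,"dy":0,"dz":0,"jaw":0}]'
python3 - <<'E'
from h import *
rel(); im,W,c=cam("wrist"); np.save("W.npy",W); save(cv2.resize(im,(800,600)),"g.png")
E
```

```text
time: 6.63
ee_pos: [0.6394, 0.1785, 0.1101]
tcp_rot: [[0.987, 0.159, 0.004], [0.159, -0.987, 0.001], [0.005, -0.0, -1.0]]
contact_force: [0.4, 0.1, -3.6]
width: 0.168
gripper_force: 54.4
t 6.6333 rack x,y mm 131.7 -0.2 z 0.1101 yaw err 0.01999999999999602 F [ 0.4  0.1 -3.6] w 0.168
```

View pics/g.png

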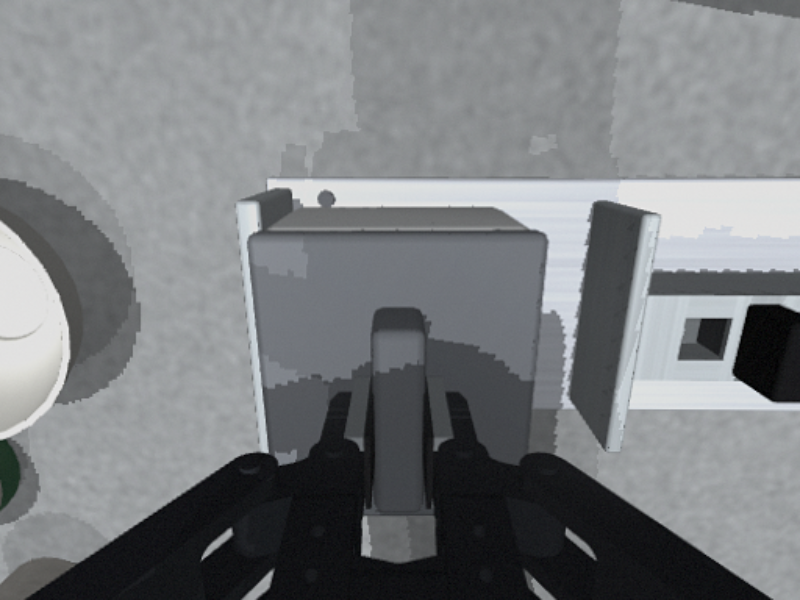

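The tub hangs in the bay, its lid from (248,236) to (546,236). The fence's top is on the left at (240–262,200) and the stop's is on the right, from (655,213) to (612,450). The plate's far edge is on row 178.

Run:
```python
from h import *
W=np.load("W.npy"); c=eyes.calibration("wrist"); T=W@np.linalg.inv(np.array(c["mount"]))
g=lambda u,v,z: ray(c,W,(u*.64,v*.64),z)
f=lambda p: (((p[:2]-O)@X*1e3).round(1),((p[:2]-O)@Y*1e3).round(1))
zl=T[2,3]-.0796+.072
for n,p in [("plate far",g(400,178,.006)),("plate near",g(700,409,.006)),("stop far top fence side",g(640,212,.062)),("stop near",g(605,450,.062)),("fence far inner",g(259,200,.065)),("lid FL",g(248,237,zl)),("lid FR",g(547,237,zl)),("hole FL",g(685,318,.056)),("hole FR",g(733,318,.056)),("hole near",g(700,360,.056))]: print(n,f(p))
print(f(T[:3,3]))
```

```text
plate far (np.float64(132.2), np.float64(-65.6))
plate near (np.float64(-40.3), np.float64(63.3))
stop far top fence side (np.float64(38.9), np.float64(-56.1))
stop near (np.float64(37.9), np.float64(52.2))
fence far inner (np.float64(186.2), np.float64(-61.0))
lid FL (np.float64(180.1), np.float64(-53.6))
lid FR (np.float64(86.5), np.float64(-53.7))
hole FL (np.float64(9.6), np.float64(-10.1))
hole FR (np.float64(-10.6), np.float64(-10.2))
hole near (np.float64(-0.5), np.float64(9.6))
(np.float64(131.7), np.float64(-0.2))
```

```bash
python3 -m pendant '[{"rx":0,"ry":0,"rz":0,"dx":0,"dy":-0.2,"dz":1,"jaw":0},{"rx":0,"ry":0,"rz":0,"dx":0,"dy":0,"dz":0.8,"jaw":0},{"rx":0,"ry":0,"rz":0,"dx":0,"dy":0,"dz":0.4,"jaw":0},{"rx":0,"ry":0,"rz":0,"dx":0,"dy":0,"dz":0.2,"jaw":0},{"rx":0,"ry":0,"rz":0,"dx":0,"dy":0,"dz":0,"jaw":0},{"rx":0,"ry":0,"rz":0,"dx":0,"dy":0,"dz":0,"jaw":0},{"rx":0,"ry":0,"rz":0,"dx":0,"dy":0,"dz":0,"jaw":0}]'
python3 -c "
from h import *
rel()"
```

```text
time: 7.27
ee_pos: [0.638, 0.1808, 0.0852]
tcp_rot: [[0.987, 0.16, -0.0], [0.16, -0.987, 0.0], [-0.0, -0.0, -1.0]]
contact_force: [-4.7, 0.9, 6.1]
width: 0.172
gripper_force: 56.0
t 7.2667 rack x,y mm 134.2 0.8 z 0.0852 yaw err 0.04000000000000625 F [-4.7  0.9  6.1] w 0.172
```

```bash
python3 -m pendant '[{"rx":0,"ry":0,"rz":0,"dx":0,"dy":0,"dz":0,"jaw":0.7},{"rx":0,"ry":0,"rz":0,"dx":0,"dy":0,"dz":0,"jaw":0.7},{"rx":0,"ry":0,"rz":0,"dx":0,"dy":0,"dz":0,"jaw":0.7},{"rx":0,"ry":0,"rz":0,"dx":0,"dy":0,"dz":0,"jaw":0.7},{"rx":0,"ry":0,"rz":0,"dx":0,"dy":0,"dz":-2,"jaw":0.7},{"rx":0,"ry":0,"rz":0,"dx":0,"dy":0,"dz":-3.5,"jaw":0.7},{"rx":0,"ry":0,"rz":0,"dx":0,"dy":0,"dz":-3.5,"jaw":0.7}]'
python3 -c "
from h import *
rel()"
```

```text
time: 7.85
ee_pos: [0.6366, 0.1799, 0.1716]
tcp_rot: [[0.987, 0.159, -0.004], [0.159, -0.987, -0.001], [-0.005, 0.0, -1.0]]
contact_force: [1.3, 0.0, 0.9]
width: 0.7
gripper_force: 0.0
t 7.85 rack x,y mm 133.6 2.4 z 0.1716 yaw err 0.01999999999999602 F [1.3 0.  0.9] w 0.7
```

```bash
python3 -m pendant '[{"rx":0,"ry":0,"rz":0,"dx":0,"dy":3.6,"dz":0,"jaw":0},{"rx":0,"ry":0,"rz":0,"dx":0.1,"dy":3.6,"dz":0,"jaw":0},{"rx":0,"ry":0,"rz":0,"dx":0.1,"dy":3.6,"dz":0,"jaw":0},{"rx":0,"ry":0,"rz":0,"dx":0,"dy":3.6,"dz":1,"jaw":0},{"rx":0,"ry":0,"rz":0,"dx":0,"dy":3.6,"dz":3,"jaw":0},{"rx":0,"ry":0,"rz":0,"dx":0,"dy":0,"dz":2,"jaw":0},{"rx":0,"ry":0,"rz":0,"dx":0,"dy":0,"dz":0,"jaw":0},{"rx":0,"ry":0,"rz":0,"dx":0,"dy":0,"dz":0,"jaw":0},{"rx":0,"ry":0,"rz":0,"dx":0,"dy":0,"dz":0,"jaw":0}]'
python3 - <<'E'
from h import *
rel(); im,W,c=cam("wrist"); np.save("W.npy",W); save(cv2.resize(im,(800,600)),"i.png")
E
```

```text
time: 8.6
ee_pos: [0.6684, 0.0075, 0.1174]
tcp_rot: [[0.987, 0.16, 0.001], [0.16, -0.987, 0.0], [0.001, 0.0, -1.0]]
contact_force: [-0.2, 0.3, 0.3]
width: -0.002
gripper_force: 0.0
t 8.6 rack x,y mm -41.7 -1.7 z 0.1174 yaw err 0.06999999999999318 F [-0.2  0.3  0.3] w -0.002
```

View pics/i.png

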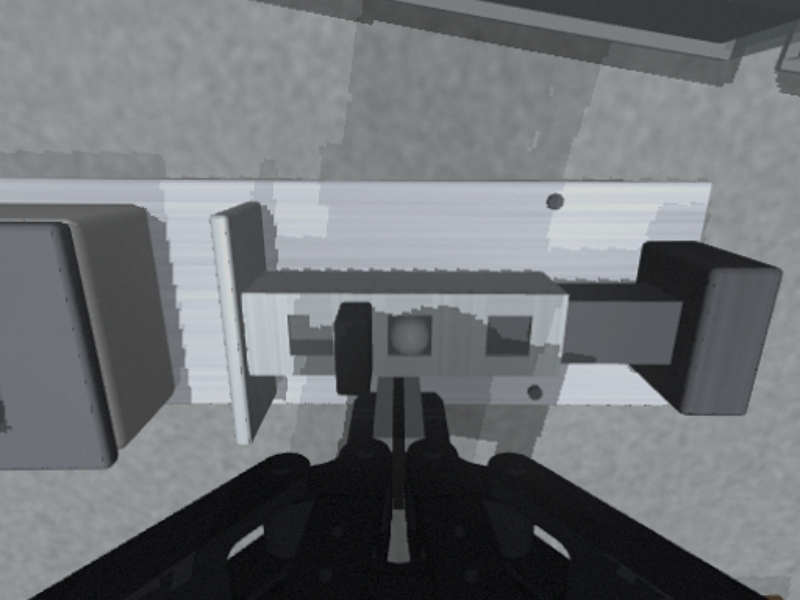

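The shut fingertip is at (398,380), the pin at (409,335) and the tab at (354,345). The tub stands in the bay at the left. I'll turn 90° so the 22 mm pad width lies along the rack and still covers the pin when it reaches the tab.

```bash
python3 -m pendant '[{"rx":0,"ry":0,"rz":-7,"dx":0,"dy":0,"dz":0,"jaw":0},{"rx":0,"ry":0,"rz":-7,"dx":0,"dy":0,"dz":0,"jaw":0},{"rx":0,"ry":0,"rz":-7,"dx":0,"dy":0,"dz":0,"jaw":0},{"rx":0,"ry":0,"rz":-7,"dx":0,"dy":0,"dz":0,"jaw":0},{"rx":0,"ry":0,"rz":-7,"dx":0,"dy":0,"dz":0,"jaw":0},{"rx":0,"ry":0,"rz":-7,"dx":0,"dy":0,"dz":0,"jaw":0},{"rx":0,"ry":0,"rz":-7,"dx":0,"dy":0,"dz":0,"jaw":0},{"rx":0,"ry":0,"rz":-7,"dx":0,"dy":0,"dz":0,"jaw":0},{"rx":0,"ry":0,"rz":-7,"dx":0,"dy":0,"dz":0,"jaw":0},{"rx":0,"ry":0,"rz":-7,"dx":0,"dy":0,"dz":0,"jaw":0}]'
python3 -m pendant '[{"rx":0,"ry":0,"rz":-7,"dx":0,"dy":0,"dz":0,"jaw":0},{"rx":0,"ry":0,"rz":-7,"dx":0,"dy":0,"dz":0,"jaw":0},{"rx":0,"ry":0,"rz":-6,"dx":0,"dy":0,"dz":0,"jaw":0},{"rx":0,"ry":0,"rz":0,"dx":0,"dy":0,"dz":2.5,"jaw":0},{"rx":0,"ry":0,"rz":0,"dx":0,"dy":0,"dz":1,"jaw":0},{"rx":0,"ry":0,"rz":0,"dx":0,"dy":0,"dz":0,"jaw":0},{"rx":0,"ry":0,"rz":0,"dx":0,"dy":0,"dz":0,"jaw":0},{"rx":0,"ry":0,"rz":0,"dx":0,"dy":0,"dz":0,"jaw":0}]'
python3 - <<'E'
from h import *
rel()
E
```

```text
time: 9.48
ee_pos: [0.6691, 0.0081, 0.1188]
tcp_rot: [[0.18, 0.984, 0.004], [0.984, -0.18, -0.0], [0.0, 0.004, -1.0]]
contact_force: [0.2, 0.7, -0.3]
width: -0.0
gripper_force: 0.0
time: 10.15
ee_pos: [0.6685, 0.0072, 0.0825]
tcp_rot: [[-0.16, 0.987, 0.001], [0.987, 0.16, -0.0], [-0.0, 0.001, -1.0]]
contact_force: [-0.6, 1.3, 0.5]
width: -0.001
gripper_force: 0.0
t 10.15 rack x,y mm -42.0 -1.8 z 0.0825 yaw err -269.95 F [-0.6  1.3  0.5] w -0.001
```

```bash
python3 -m pendant '[{"rx":0,"ry":0,"rz":0,"dx":-0.2,"dy":-0.2,"dz":0.5,"jaw":0},{"rx":0,"ry":0,"rz":0,"dx":0,"dy":0,"dz":0.8,"jaw":0},{"rx":0,"ry":0,"rz":0,"dx":0,"dy":0,"dz":0.6,"jaw":0},{"rx":0,"ry":0,"rz":0,"dx":0,"dy":0,"dz":0.5,"jaw":0},{"rx":0,"ry":0,"rz":0,"dx":0,"dy":0,"dz":0.2,"jaw":0},{"rx":0,"ry":0,"rz":0,"dx":0,"dy":0,"dz":0.1,"jaw":0},{"rx":0,"ry":0,"rz":0,"dx":0,"dy":0,"dz":0,"jaw":0},{"rx":0,"ry":0,"rz":0,"dx":0,"dy":0,"dz":0,"jaw":0}]'
python3 - <<'E'
from h import *
rel()
E
```

```text
time: 10.82
ee_pos: [0.6668, 0.0043, 0.0558]
tcp_rot: [[-0.159, 0.987, 0.001], [0.987, 0.159, -0.0], [-0.0, 0.001, -1.0]]
contact_force: [-2.2, -0.9, 7.8]
width: 0.005
gripper_force: 3.9
t 10.8167 rack x,y mm -44.6 0.4 z 0.0558 yaw err -269.98 F [-2.2 -0.9  7.8] w 0.005
```

```bash
python3 -m pendant '[{"rx":0,"ry":0,"rz":0,"dx":0.2,"dy":0,"dz":0.05,"jaw":0},{"rx":0,"ry":0,"rz":0,"dx":0.2,"dy":0,"dz":0,"jaw":0},{"rx":0,"ry":0,"rz":0,"dx":0.2,"dy":0,"dz":0,"jaw":0},{"rx":0,"ry":0,"rz":0,"dx":0.2,"dy":0,"dz":0,"jaw":0},{"rx":0,"ry":0,"rz":0,"dx":0.2,"dy":0,"dz":0,"jaw":0},{"rx":0,"ry":0,"rz":0,"dx":0.2,"dy":0,"dz":0,"jaw":0}]'
python3 - <<'E'
from h import *
rel()
E
```

```text
time: 11.32
ee_pos: [0.6664, 0.013, 0.056]
tcp_rot: [[-0.16, 0.987, 0.005], [0.987, 0.16, -0.007], [-0.007, 0.003, -1.0]]
contact_force: [1.0, -15.7, 6.7]
width: -0.006
gripper_force: 9.3
t 11.3167 rack x,y mm -35.9 -0.6 z 0.056 yaw err -269.92 F [  1.  -15.7   6.7] w -0.006
```

```bash
python3 -m pendant '[{"rx":0,"ry":0,"rz":0,"dx":0.2,"dy":0,"dz":0,"jaw":0},{"rx":0,"ry":0,"rz":0,"dx":0.3,"dy":0,"dz":0,"jaw":0},{"rx":0,"ry":0,"rz":0,"dx":0.3,"dy":0,"dz":0,"jaw":0}]'
python3 - <<'E'
from h import *
rel()
E
```

```text
time: 11.57
ee_pos: [0.6651, 0.0209, 0.056]
tcp_rot: [[-0.158, 0.987, 0.004], [0.987, 0.158, -0.004], [-0.005, 0.003, -1.0]]
contact_force: [-0.2, -2.9, 7.4]
width: -0.0
gripper_force: 4.1
t 11.5667 rack x,y mm -27.9 -0.5 z 0.056 yaw err -270.06 F [-0.2 -2.9  7.4] w -0.0
```

```bash
python3 -m pendant '[{"rx":0,"ry":0,"rz":0,"dx":0.5,"dy":0,"dz":-0.1,"jaw":0},{"rx":0,"ry":0,"rz":0,"dx":0.5,"dy":0,"dz":-0.1,"jaw":0},{"rx":0,"ry":0,"rz":0,"dx":0.5,"dy":0,"dz":0,"jaw":0},{"rx":0,"ry":0,"rz":0,"dx":0.5,"dy":0,"dz":0,"jaw":0},{"rx":0,"ry":0,"rz":0,"dx":0.4,"dy":0,"dz":0,"jaw":0},{"rx":0,"ry":0,"rz":0,"dx":0.2,"dy":0,"dz":0,"jaw":0},{"rx":0,"ry":0,"rz":0,"dx":0.2,"dy":0,"dz":0,"jaw":0},{"rx":0,"ry":0,"rz":0,"dx":0.2,"dy":0,"dz":0,"jaw":0}]'
python3 - <<'E'
from h import *
rel()
E
```

```text
time: 12.23
ee_pos: [0.6588, 0.0538, 0.0561]
tcp_rot: [[-0.159, 0.987, 0.001], [0.987, 0.159, -0.001], [-0.001, 0.001, -1.0]]
contact_force: [4.3, -6.2, 1.5]
width: 0.004
gripper_force: 3.7
t 12.2333 rack x,y mm 5.5 0.5 z 0.0561 yaw err -269.97 F [ 4.3 -6.2  1.5] w 0.004
```

```bash
python3 -m pendant '[{"rx":0,"ry":0,"rz":0,"dx":0.1,"dy":0,"dz":0,"jaw":0},{"rx":0,"ry":0,"rz":0,"dx":0.1,"dy":0,"dz":0,"jaw":0},{"rx":0,"ry":0,"rz":0,"dx":0,"dy":0,"dz":0,"jaw":0}]'
python3 - <<'E'
from h import *
rel()
E
```

```text
time: 12.48
ee_pos: [0.6587, 0.054, 0.0561]
tcp_rot: [[-0.16, 0.987, 0.002], [0.987, 0.16, -0.004], [-0.004, 0.001, -1.0]]
contact_force: [3.1, -7.0, 0.8]
width: -0.002
gripper_force: 4.7
t 12.4833 rack x,y mm 5.7 0.5 z 0.0561 yaw err -269.96 F [ 3.1 -7.   0.8] w -0.002
```

```bash
python3 -m pendant '[{"rx":0,"ry":0,"rz":0,"dx":-0.5,"dy":0,"dz":0,"jaw":0},{"rx":0,"ry":0,"rz":0,"dx":0,"dy":0,"dz":-2.5,"jaw":0},{"rx":0,"ry":0,"rz":0,"dx":0,"dy":0,"dz":-3.5,"jaw":0},{"rx":0,"ry":0,"rz":0,"dx":-3,"dy":0,"dz":-3.5,"jaw":0},{"rx":0,"ry":0,"rz":0,"dx":-3.5,"dy":0,"dz":-2.5,"jaw":0},{"rx":0,"ry":0,"rz":0,"dx":-3,"dy":0,"dz":0,"jaw":0},{"rx":0,"ry":0,"rz":0,"dx":0,"dy":0,"dz":0,"jaw":0},{"rx":0,"ry":0,"rz":0,"dx":0,"dy":0,"dz":0,"jaw":0},{"rx":0,"ry":0,"rz":0,"dx":0,"dy":0,"dz":0,"jaw":0}]'
python3 - <<'E'
from h import *
rel(); im,W,c=cam("wrist"); np.save("W.npy",W); save(cv2.resize(im,(800,600)),"j.png")
E
```

```text
time: 13.23
ee_pos: [0.6719, -0.0383, 0.1699]
tcp_rot: [[-0.159, 0.987, -0.004], [0.987, 0.159, 0.001], [0.002, -0.003, -1.0]]
contact_force: [0.2, 0.2, -0.6]
width: -0.0
gripper_force: 0.0
t 13.2333 rack x,y mm -87.5 2.1 z 0.1699 yaw err -269.99 F [ 0.2  0.2 -0.6] w -0.0
```

View pics/j.png

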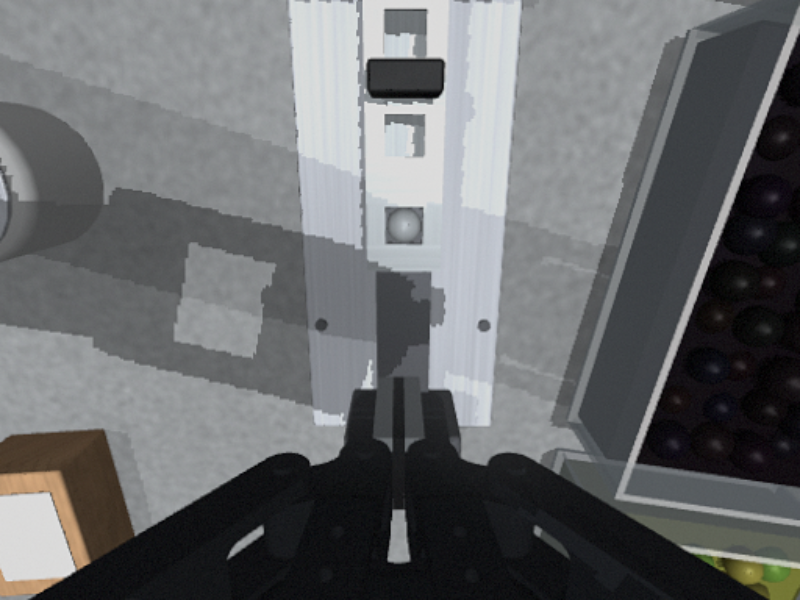

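The pin stands proud in the tail-side hole at (404,225), so the tube has moved one hole. Last check is of the tub in its bay.

```bash
python3 -m pendant '[{"rx":0,"ry":0,"rz":0,"dx":-3.5,"dy":0,"dz":-3.5,"jaw":0},{"rx":0,"ry":0,"rz":0,"dx":-3.5,"dy":0,"dz":-3.5,"jaw":0},{"rx":0,"ry":0,"rz":0,"dx":0,"dy":0,"dz":0,"jaw":0},{"rx":0,"ry":0,"rz":0,"dx":0,"dy":0,"dz":0,"jaw":0},{"rx":0,"ry":0,"rz":0,"dx":0,"dy":0,"dz":0,"jaw":0},{"rx":0,"ry":0,"rz":0,"dx":0,"dy":0,"dz":0,"jaw":0}]'
python3 - <<'E'
from h import *
rel(); a,_,_=cam("scene"); b,_,_=cam("side")
A=cv2.resize(a[190:310,150:340],(760,480)); B=cv2.resize(b[130:250,100:290],(760,480))
save(cv2.resize(np.vstack([A,B]),(475,600)),"k.png")
E
```

```text
time: 13.78
ee_pos: [0.6815, -0.0955, 0.2282]
tcp_rot: [[-0.161, 0.987, -0.004], [0.987, 0.161, 0.001], [0.002, -0.004, -1.0]]
contact_force: [0.0, -0.0, 0.2]
width: 0.004
gripper_force: 0.0
t 13.7833 rack x,y mm -145.5 1.7 z 0.2282 yaw err -269.89 F [ 0.  -0.   0.2] w 0.004
```

View pics/k.png

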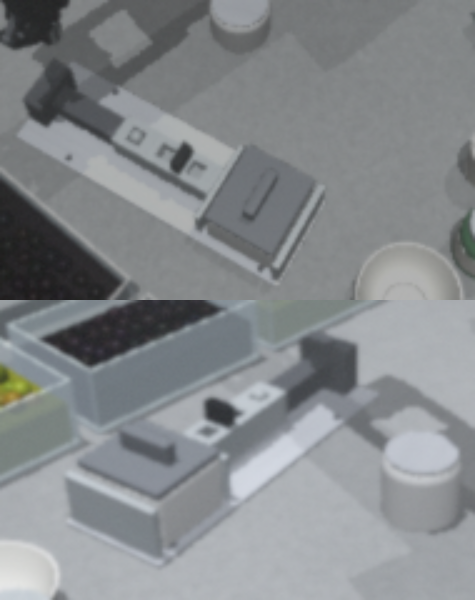

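The tub sits square between stop and fence, at (260,205) in the upper crop and (150,490) in the lower. The pin is up and the arm is clear.

```bash
python3 -c "
from rig import env
print(env.finish_job())"
```

```text
the job is handed in; nothing more can be done
None
```

The grey-lidded tub is set squarely in its bay and released, the tube is one hole further with the pin sprung up again, and I handed the job in at about 14 s of the 48 s allowed.

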